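# Load and set the sprung sample stage

### The arm

A 6-joint arm with a two-finger parallel gripper is mounted at the origin on the work surface. World frame = base frame: x ahead of the robot, y to its left, z up, the work surface at z = 0. Lengths are in m, angles in rad, forces in N, time in s.
With the tool pointing down it reaches from about 0.35 to 0.975 m from the base axis. Payload 4.9 kg.
Tool frame: the origin (TCP) lies at the very end of the fingers, on their centre line; the grasp point (between the pads) lies 19 mm behind it; z points along the fingers, y is the line along which they close (so a half turn about z gives the same grasp; the last joint's range is limited). The gripper opens to 85 mm and grips with 20 to 120 N. Pads are 22 mm wide; open, the fingers measure 114 mm over their backs; the gripper's body (76 mm by 85 mm) begins 54 mm behind the grasp point. The pads swing forward as they close: fully open they stand 13 mm farther back than shut.
Start: joints at [-1.298, 0.053, 1.613, -0, 1.476, -0.119], TCP at [0.239, -0.578, 0.231] pointing down, gripper open.
Joint ranges: [-3.01, 3.01], [-1.01, 2.22], [0.06, 2.58], [-1.02, 4.17], [0.09, 2.62], [-3.14, 3.14]. Speed limits (rad/s): [2.57, 2.57, 3.14, 3.14, 3.14, 3.14].

### API

Orientations are given as a rotation vector (axis times angle).
In Python, from station import * gives the robot as it stands.
- The arm moves only by the shell command python3 -m crank 'ROWS' [OPENING] [FORCE]. ROWS is JSON, a list of rows, each an object with "offset": the shift along the tool's x, y, z in m, a list of three; "twist": the turn, a rotation vector about the tool's x, y, z in degrees, a list of three. In form: [{"offset": [x, y, z], "twist": [rx, ry, rz]}, ...]. A call has 1 to 20 rows; each row is the pose to reach, as a shift and turn from the pose commanded when the call began, along the tool's axes at that moment; what a row does not reach only later rows make up. A row lasts 1/8 s, in which the tool goes at most 62.5 mm and 10.7 degrees, less where a joint would pass 70% of its speed; a pose out of reach is approached as far as the arm can. A call with a gripper value outside its range is refused whole. OPENING is the opening, from 0 (shut) to 1 (fully open), set as the call begins (- or left out, the last holds). The fingers move at their own pace and stop on an object; FORCE is the grip in N (left out, the last holds). Time passes only in rows, so rows that repeat a pose let the fingers close. It gives the time, the measured TCP pose, the force, the opening and the grip force at its end, in the units of the state.
- get_obs(): the state, without advancing time (a new reading comes with each control period).
- get_image(name): name is "side" or "top"; returns the picture (400x640x3 uint8, red, green, blue); there is no depth.
- get_calibration(name): a dict with "intrinsics" (3x3 intrinsics, pixels), "world_from_camera" (4x4, takes a point from camera to world coordinates). Camera axes: x right, y up, looking along -z (the intrinsics and any distortion apply to the point x, -y, -z); pixel columns grow to the right and rows downward; lengths in m; the calibration is good to about 2 mm. A picture is of the moment at which its call begins. get_calibration takes no time and is no camera call.
- finish_job(): hands the job in; it is judged then, once.
Trained networks look in the newest picture that a camera, given by its name, has taken for a name from the list of things; names that differ only in an ending like _2 or _b are one class to them, and where a whole thing is asked for, a point or a joint stands for the part that bears it (a point fixed in the world has none). Each returns a list of dicts, best first, with "confidence" (0 to 1); they miss things now and then, are a little off and sometimes report something else, mostly with a low value. They report only what shows in the picture. A call takes as long as a camera call. They do not tell look-alikes from the thing itself.
- cut_out(query, camera): "region" (400x640 bool, what is visible of it) and "rect" ([centre column, centre row, width, height] in pixels, round what is visible of it).
The state is a dict: "t": time; "q": joint angles; "dq": joint speeds; "effort": joint torques, N m; "tool_pos": TCP position; "tool_rot": TCP orientation; "contact_force": force on the tool from outside, world axes, zero at the start; "wrist_torque": the same for the moment, N m; "opening": finger opening in m; "grip_force": force on a finger pad.
Only numpy, scipy, OpenCV 4.12 (cv2) and the standard library are available. Lean on these libraries where they do the work, as an engineer would, in place of code of your own. Each camera call takes 0.05 s, during which the arm holds its last target. There are 200 camera calls.

### The job

Get the sample stage ready for the microscope: first lift the red transit block out and put it in the blue parts tray, and stand every sample mount polished face up in a recess of the carriage, one to a recess. Only then drive the brass thumbscrew clockwise until it bottoms and back it off a quarter turn, and after that draw the carriage out by its black post until the red pointer stands in the green band (40 mm), hold it there for a good second, and ease it all the way back home without letting it snap. Leave the other things on the bench alone.

Things in the scene. Friction and masses are not known exactly. Their poses are not given: they have to be found in the camera images.
- stage: The white sprung sample stage, screwed to the bench: base plate 220 (x) x 230 (y) x 20 mm. Origin: on the bench, 10 mm behind (+x of) the plate's centre; x points to its rear, y to its left as seen from its front, z up. The carriage's pull post and the thumbscrew are at its front (-x).
- carriage (a joint): Travel of the dark grey metal carriage along the stage's -x (towards the stage's front), m: 0 home, 0.055 end stop. A spring pulls it home (80 N/m, 2 N at home, 5.2 N at 40 mm). A red pointer on the carriage runs over a white scale with a tick every 10 mm; it stands in the middle of the green band at 0.040, the band is 8 mm wide (0.036 to 0.044).
- tray_mid (a point): Middle of the carriage's tray, on its floor (40 mm above the bench); axes as the stage's, moves with the carriage. The tray is 52 (x) x 196 (y) mm with four square recesses in a row along y, 44 x 44 mm each, 48 mm pitch, walls 4 mm thick and 6 mm high.
- recess0 (a point): Centre of the floor of recess 0 (y = -72 mm from tray_mid).
- recess1 (a point): Centre of the floor of recess 1 (y = -24 mm from tray_mid).
- recess2 (a point): Centre of the floor of recess 2 (y = 24 mm from tray_mid).
- recess3 (a point): Centre of the floor of recess 3 (y = 72 mm from tray_mid).
- pull_grip (a point): The carriage's black upright pull post, 18 mm diameter, on a 22 mm wide tongue 71 mm in front of the tray's middle; this point is on its axis, 28 mm above the tongue and 15 mm below the post's top (70 mm above the bench). Moves with the carriage.
- screw (a joint): Turn of the brass wing thumbscrew (gib screw), rad: grows clockwise seen from above (driving in); it bottoms at 6.283 and cannot turn further; starts 2.1 to 4.1 rad short of that. It stays where it is left (friction 0.06 N m). At the bottom the wing lies along the stage's x with its red dot to the front.
- screw_grip (a point): On the vertical axis of the thumbscrew, 8 mm below the top of its wing (70 mm above the bench). The wing is 44 mm long along this point's x, 10 mm thick along its y, 26 mm high, and turns with the screw; below it is a 12 mm shank; the block under it is 32 x 32 mm, its top 42 mm above the bench.
- transit: The red transit block, 60 (x) x 24 (y) x 50 (z) mm, 80 g, loose; origin at the centre of its underside. At the start it stands on the stage's plate (20 mm above the bench), left of the pull post, between the tray's front and a dark stop 30 mm high, and so keeps the carriage from moving.
- parts_tray: Blue open tray fixed on the bench, 130 (x) x 110 (y) x 28 mm, walls 4 mm, floor 4 mm; origin at the centre of its underside.
- mount0: Resin sample mount, green cylinder 30 mm diameter, 25 mm high, 35 g, standing on the bench, its top face showing a small steel section; origin at the centre of its underside, z towards the polished top. May be absent.
- mount1: Resin sample mount, blue cylinder 30 mm diameter, 25 mm high, 35 g, standing on the bench, its top face showing a small steel section; origin at the centre of its underside, z towards the polished top. May be absent.
- mount2: Resin sample mount, yellow cylinder 30 mm diameter, 25 mm high, 35 g, standing on the bench, its top face showing a small steel section; origin at the centre of its underside, z towards the polished top. May be absent.
- mount3: Resin sample mount, white cylinder 30 mm diameter, 25 mm high, 35 g, standing on the bench, its top face showing a small steel section; origin at the centre of its underside, z towards the polished top. May be absent.
- jar: Bystander: small amber jar with a black cap, 34 mm diameter, 42 mm high; origin at the centre of its underside.
- eyepiece: Bystander: steel eyepiece, 42 mm diameter, 55 mm high; origin at the centre of its underside.
- brush: Bystander: brush 150 mm long, lying along its x.
- lens_cap: Bystander: grey lens cap, 48 mm diameter, 12 mm high; origin at the centre of its underside.
Things that resemble listed ones, but are neither listed nor needed, are in the scene too. What is shaped like the mount2 but purple is not meant.

How it is judged:
On the way, in this order (a step that is already met when the one before it is completed fails the run):
1. the transit block is in the parts tray and every mount present stands in a recess (x of transit in the frame of parts_tray between -0.06 and 0.06 m and y of transit in the frame of parts_tray between -0.05 and 0.05 m and z of transit in the frame of parts_tray below 0.032 m and x of mount0 in the frame of tray_mid between -0.012 and 0.012 m and y of mount0 in the frame of tray_mid between -0.096 and 0.096 m and z of mount0 in the frame of tray_mid between -0.004 and 0.0035 m and angle between each of mount0, mount1, mount2, mount3's own z axis and vertical below 0.12 rad and x of mount1 in the frame of tray_mid between -0.012 and 0.012 m and y of mount1 in the frame of tray_mid between -0.096 and 0.096 m and z of mount1 in the frame of tray_mid between -0.004 and 0.0035 m and x of mount2 in the frame of tray_mid between -0.012 and 0.012 m and y of mount2 in the frame of tray_mid between -0.096 and 0.096 m and z of mount2 in the frame of tray_mid between -0.004 and 0.0035 m and x of mount3 in the frame of tray_mid between -0.012 and 0.012 m and y of mount3 in the frame of tray_mid between -0.096 and 0.096 m and z of mount3 in the frame of tray_mid between -0.004 and 0.0035 m), for 0.2 s.
2. the thumbscrew is bottomed (value of joint screw above 6.2 rad), for 0.2 s.
3. the thumbscrew is backed off a quarter turn (value of joint screw between 4.412 and 5.012 rad), for 0.4 s.
4. the carriage is held with its pointer in the green band (value of joint carriage between 0.036 and 0.044 m), for 0.8 s.
At the end, for the whole second after the job is handed in: Every mount present stands upright (within 0.12 rad) on the floor of a recess, the transit block lies in the parts tray, the thumbscrew stands a quarter turn (within 0.3 rad) back from its bottom, the carriage is home within 4 mm, all at rest (all of step 1 and all of step 3 and linear speed of each of mount0, mount1, mount2, mount3, transit below 0.02 m/s and value of joint carriage below 0.004 m); the robot touches nothing.
It fails at once if the jar is shifted by more than 40 mm (distance of jar from where it was at the start of the episode above 0.04 m).
It fails at once if the eyepiece is shifted by more than 40 mm (distance of eyepiece from where it was at the start of the episode above 0.04 m).
It fails at once if the brush is shifted by more than 40 mm (distance of brush from where it was at the start of the episode above 0.04 m).
It fails at once if the lens_cap is shifted by more than 40 mm (distance of lens_cap from where it was at the start of the episode above 0.04 m).
It fails at once if the carriage snaps back (faster than 0.2 m/s) (velocity of joint carriage below -0.2 m/s).
Of mount0, mount1, mount2, mount3 only 2 to 4 are there at a start; the rules pass over those that are not, and their reading is None.
At some moment in a run one of mount0, mount1, mount2, mount3 may be knocked a few centimetres aside while the robot is not near it.
It also fails if it takes over 210 s, if anything falls off the work surface, if the arm or the gripper's body presses on something with over 40 N, if the wrist force passes 120 N, or if a joint passes its speed limit or range.

## Working session

There is one attempt and no reset: what is moved stays moved. The work goes in short steps, Python scripts to look and compute and a shell command to move; the robot and the scene stay as the last step left them, time stands still between calls to the robot, and variables do not carry over. Pictures are saved under pics/ and viewed, at most 14 in all, crops included, and the job is handed in when it is done.

```bash
ls; mkdir -p pics
python3 - <<'E'
from station import *
import cv2
for n in("side","top"):
    im=get_image(n); cv2.imwrite(f"pics/{n}0.png",im[:,:,::-1]); c=get_calibration(n); print(n,c)
o=get_obs(); print(o)
E
```

```text
pics
side {'intrinsics': array([[512.62298342,   0.        , 321.1304291 ],
       [  0.        , 512.62298342, 197.01807233],
       [  0.        ,   0.        ,   1.        ]]), 'world_from_camera': array([[-0.77112381,  0.45146646, -0.44893886, -0.09706592],
       [-0.63653994, -0.53160837,  0.55875705,  0.79963728],
       [ 0.01360042,  0.71663839,  0.69731231,  1.08311825],
       [ 0.        ,  0.        ,  0.        ,  1.        ]])}
top {'intrinsics': array([[406.43082154,   0.        , 323.13996597],
       [  0.        , 406.43082154, 201.55785638],
       [  0.        ,   0.        ,   1.        ]]), 'world_from_camera': array([[ 0.0219439 ,  0.99883067, -0.04307856,  0.50985043],
       [-0.99944395,  0.02299861,  0.0241423 ,  0.00751082],
       [ 0.02510482,  0.04252483,  0.99877995,  1.08663656],
       [ 0.        ,  0.        ,  0.        ,  1.        ]])}
{'t': 0.1, 'q': array([-1.29799356e+00,  5.33037984e-02,  1.61418492e+00,  7.89537577e-06,
        1.47601193e+00, -1.19027047e-01]), 'dq': array([-7.74410828e-05, -1.60284438e-03, -3.16989623e-03,  1.95910693e-03,
        5.67315091e-04,  5.88999224e-04]), 'effort': array([ 5.32944023e-05, -3.94902813e+01, -3.71363819e+01,  2.51503036e-05,
        3.87409120e-03, -6.93711861e-07]), 'tool_pos': array([ 0.23850489, -0.57707657,  0.23016107]), 'tool_rot': array([-3.07962760e+00, -6.11183452e-01,  2.17770178e-04]), 'contact_force': array([-0.27303285,  0.33271117, -0.10989735]), 'wrist_torque': array([-0.01413807,  0.0399298 ,  0.01970903]), 'grip_force': 0.0, 'opening': 0.08537572173640598}
```

View pics/top0.png

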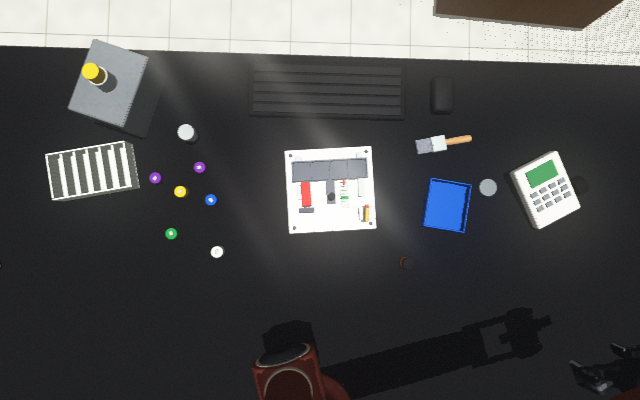

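View pics/side0.png

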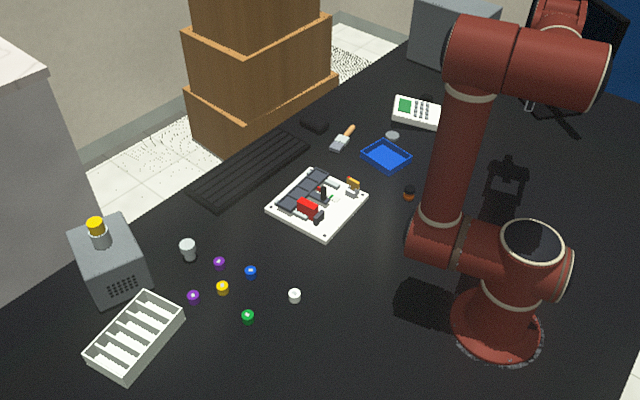

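```bash
cat > h.py <<'E'
from station import *
import numpy as np, cv2
from scipy.spatial.transform import Rotation as R
def ray(n,u,v):
    c=get_calibration(n);K=c["intrinsics"];T=c["world_from_camera"]
    p=np.linalg.inv(K)@[u,v,1]; d=T[:3,:3]@[p[0],-p[1],-p[2]]
    return T[:3,3],d
def at(n,u,v,z):
    o,d=ray(n,u,v); return (o+d*(z-o[2])/d[2])
def proj(n,P):
    c=get_calibration(n);T=np.linalg.inv(c["world_from_camera"]);p=T[:3,:3]@np.asarray(P)+T[:3,3]
    q=c["intrinsics"]@[p[0],-p[1],-p[2]]; return q[:2]/q[2]
def tri(uv1,uv2):
    o1,d1=ray("top",*uv1);o2,d2=ray("side",*uv2)
    A=np.stack([d1,-d2],1);s=np.linalg.lstsq(A,o2-o1,rcond=None)[0]
    a,b=o1+s[0]*d1,o2+s[1]*d2
    return (a+b)/2,np.linalg.norm(a-b)
def tool():
    o=get_obs();return np.array(o["tool_pos"]),R.from_rotvec(o["tool_rot"])
def go(P,yaw_y=None):
    """offset/twist to put TCP at P pointing down with closing line at world angle yaw_y (deg)"""
    p,r=tool(); M=r.as_matrix()
    if yaw_y is None: yaw_y=np.degrees(np.arctan2(M[1,1],M[0,1]))
    best=None
    for k in(0,180):
        a=np.radians(yaw_y+k); y=np.array([np.cos(a),np.sin(a),0]);z=np.array([0,0,-1.]);x=np.cross(y,z)
        tw=np.degrees((r.inv()*R.from_matrix(np.stack([x,y,z],1))).as_rotvec())
        if best is None or np.linalg.norm(tw)<np.linalg.norm(best): best=tw
    print("pos",p.round(4),"off",(M.T@(np.asarray(P)-p)).round(4),"tw",best.round(1),"q6",round(get_obs()["q"][5],2))
E
python3 - <<'E'
from h import *
for q in["stage","carriage","transit","parts_tray","screw","pull_grip","mount0","mount1","mount2","mount3","jar","eyepiece","brush","lens_cap"]:
    for n in("top","side"):
        for d in cut_out(q,n):
            print(q,n,round(d["confidence"],2),np.round(d["rect"],1))
E
```

```text
stage top 0.68 [332.4 190.2  92.1  88.1]
stage side 0.63 [316.6 206.6 105.2  78.2]
carriage top 0.72 [330.9 179.4  78.1  49.6]
carriage side 0.86 [304.7 189.9  50.2  48.1]
carriage side 0.43 [250.9 318.8  11.7  12.9]
transit top 0.76 [305.1 196.1  12.9  29. ]
transit top 0.4 [182.6 191.6  17.   18.8]
transit top 0.19 [331.6 188.6  92.   87. ]
transit side 0.83 [307.6 209.3  18.3  20.6]
parts_tray top 0.92 [445.6 204.8  55.7  55.4]
parts_tray side 0.68 [384.6 160.3  53.7  38.4]
screw top 0.43 [367.9 211.4   4.   16.1]
screw side 0.29 [298.2 296.2  12.2  15.9]
pull_grip top 0.75 [330.9 179.4  74.7  42.6]
pull_grip top 0.26 [216.1 252.8  12.1  10.9]
pull_grip side 0.86 [301.5 190.9  49.8  46.2]
mount0 top 0.61 [210.2 199.8   8.6   8.8]
mount0 top 0.61 [156.1 178.5  13.2  12. ]
mount0 top 0.6 [173.5 232.7  16.2   7. ]
mount0 top 0.55 [216.6 253.2  11.7  11.7]
mount0 top 0.41 [181.1 192.8  14.2  11.5]
mount0 side 0.71 [251.2 271.   12.3  18.4]
mount0 side 0.68 [193.8 298.4  13.7  16.1]
mount0 side 0.66 [296.7 295.   10.2  15.7]
mount0 side 0.61 [221.6 289.8  13.7  15.5]
mount0 side 0.52 [
[... 1325 characters left out ...]
   10.2  15.7]
mount3 side 0.61 [221.6 289.8  13.7  15.5]
mount3 side 0.52 [219.9 264.6   9.8  12.3]
mount3 side 0.47 [249.  319.2  14.2  13.2]
jar top 0.59 [216.4 253.4  18.6   9.1]
jar side 0.46 [410.4 196.    6.9  19. ]
eyepiece top 0.63 [189.4 133.1  19.6  16.6]
eyepiece top 0.6 [329.5 178.3  76.3  50.6]
eyepiece side 0.53 [188.6 250.2  15.8  19.8]
eyepiece side 0.53 [301.2 192.1  49.8  46.3]
brush top 0.74 [443.4 145.1  54.1  15.9]
brush top 0.51 [182.2 191.7  15.8  15.5]
brush side 0.81 [340.4 139.7  27.8  25.6]
lens_cap top 0.66 [486.2 188.1  20.5  19.2]
lens_cap top 0.38 [183.1 191.9  15.1  12. ]
lens_cap top 0.16 [305.5 195.3   5.8  26.7]
lens_cap side 0.53 [393.5 136.2  14.8  12.4]
```

Top view: the mounts are green (171,233), blue (210,200), yellow (180,191) and white (217,252). The purple look-alikes are at (155,178) and (199,167). The stage is at (331,190) and the blue tray at (446,205). One enlarged montage will confirm this.

Run:
```python
import cv2,numpy as np
t=cv2.imread("pics/top0.png");s=cv2.imread("pics/side0.png")
f=lambda im,x0,y0,w,h,k:cv2.resize(im[y0:y0+h,x0:x0+w],None,fx=k,fy=k,interpolation=cv2.INTER_CUBIC)
m=np.zeros((600,800,3),np.uint8)
a=f(t,280,140,100,100,4);m[:400,:400]=a
a=f(s,260,160,115,90,3.478);h,w=a.shape[:2];m[:min(h,400),400:800]=a[:400,:400]
a=f(t,140,155,100,110,2.5);m[400:600,:250]=cv2.resize(a,(250,275))[:200] if 0 else cv2.resize(t[155:265,140:240],(250,200),interpolation=cv2.INTER_CUBIC)
m[400:600,260:800]=cv2.resize(s[250:330,150:310],(540,200),interpolation=cv2.INTER_CUBIC)
cv2.imwrite("pics/crop1.png",m)
```

```text
(no output)
```

View pics/crop1.png

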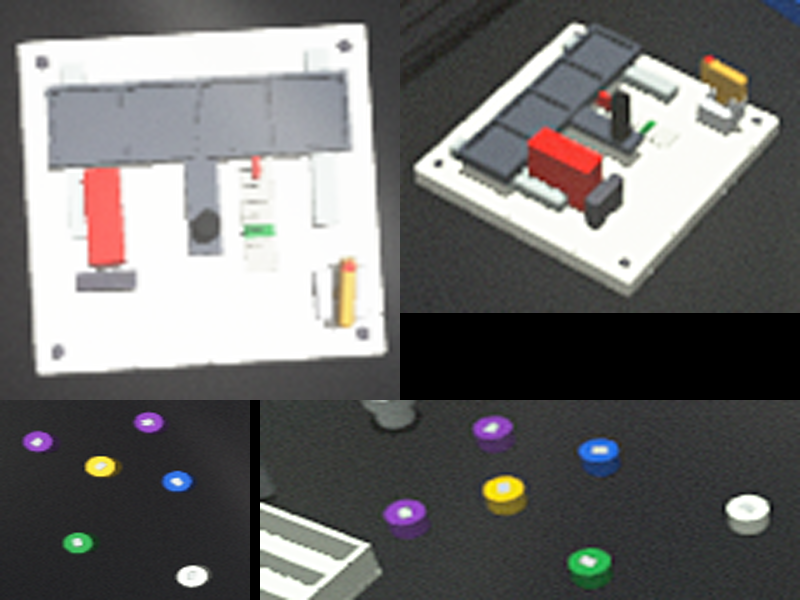

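Confirmed: four mounts are present, each with a steel section, and the two purple ones are decoys. The stage faces the robot. The wing's red dot points rearwards, so the screw is about half a turn short. Next I work out positions.

```bash
cat >> h.py <<'E'
def cen(n,mask,box=None):
    m=mask.astype(np.uint8)
    if box: b=np.zeros_like(m);x,y,X,Y=box;b[y:Y,x:X]=1;m=m*b
    k,l,st,c=cv2.connectedComponentsWithStats(m)
    i=1+np.argmax(st[1:,4]); return c[i],l==i,st[i]
def hsv(n):
    return cv2.cvtColor(get_image(n),cv2.COLOR_RGB2HSV)
HUE=dict(green=(50,80),blue=(100,118),yellow=(20,34))
def mounts(n="top",box=(130,140,285,290)):
    h=hsv(n);out={}
    for k,(a,b) in HUE.items():
        m=(h[...,0]>=a)&(h[...,0]<=b)&(h[...,1]>110)&(h[...,2]>70)
        try:
            c,l,st=cen(n,m,box)
            # fill steel section
            cs,_=cv2.findContours(l.astype(np.uint8),cv2.RETR_EXTERNAL,cv2.CHAIN_APPROX_NONE)
            M=cv2.moments(cv2.convexHull(cs[0])); c=(M["m10"]/M["m00"],M["m01"]/M["m00"])
            out[k]=(np.round(c,1),st[2:],at(n,*c,0.023).round(4)[:2])
        except Exception as e: out[k]=None
    m=(h[...,1]<60)&(h[...,2]>170); b2=(195,225,285,290) if box[0]==130 else box
    try: c,l,st=cen(n,m,b2);out["white"]=(c.round(1),st[2:],at(n,*c,0.023).round(4)[:2])
    except Exception: out["white"]=None
    return out
E
python3 - <<'E'
from h import *
for k,v in mounts().items(): print(k,v)
h=hsv("top")
def rectw(mask,box,z,nm):
    c,l,st=cen("top",mask,box); 
    cs,_=cv2.findContours(l.astype(np.uint8),cv2.RETR_EXTERNAL,cv2.CHAIN_APPROX_NONE)
    p=cv2.convexHull(cs[0])[:,0].astype(float)
    w=np.array([at("top",*q,z)[:2] for q in p]).astype(np.float32)*1000
    r=cv2.minAreaRect(w);print(nm,np.round(r[0],1),np.round(r[1],1),round(r[2],1));return r
H,S,V=h[...,0],h[...,1],h[...,2]
rectw((V>150)&(S<60),(270,130,390,250),0.02,"plate")
rectw((V<140)&(V>50)&(S<90),(288,155,374,183),0.046,"tray")
rectw((S>150)&((H<8)|(H>172)),(295,175,318,212),0.07,"transit")
rectw((S>150)&(H>100)&(H<120),(415,170,480,240),0.028,"ptray")
rectw((S>100)&(H>8)&(H<30),(358,195,375,225),0.078,"wing")
rectw((V<60),(324,186,340,202),0.085,"post")
for q in["jar"]:
    d=cut_out(q,"side")[0];print(at("side",*d["rect"][:2],0.02))
p,r=tool();M=r.as_matrix();print(M.round(3))
E
```

```text
green (array([170.8, 233.4]), array([ 13,  12, 102], dtype=int32), array([0.4643, 0.3741]))
blue (array([210.2, 199.4]), array([ 13,  12, 108], dtype=int32), array([0.5546, 0.2758]))
yellow (array([180.6, 191.4]), array([ 15,  12, 131], dtype=int32), array([0.5736, 0.3531]))
white (array([216.5, 251.5]), array([ 12,  12, 113], dtype=int32), array([0.4201, 0.2552]))
plate [589.3 -35.6] [219.  230.7] 4.6
tray [ 649.5 -143. ] [57.1  2.6] 1.0
transit [572.8  27.7] [58.3 20.2] 5.4
ptray [ 554.4 -341.5] [117.  131.6] 81.6
wing [ 523.6 -124.2] [32.4  5. ] 1.0Traceback (most recent call last):
  File "<stdin>", line 16, in <module>
  File "<stdin>", line 5, in rectw
  File "h.py", line 34, in cen
    i=1+np.argmax(st[1:,4]); return c[i],l==i,st[i]
        ~~~~~~~~~^^^^^^^^^^
    return _wrapfunc(a, 'argmax', axis=axis, out=out, **kwds)
    return bound(*args, **kwds)
ValueError: attempt to get argmax of an empty sequence
```

```bash
cat >> h.py <<'E'
YAW=4.8
def S2W(x,y,o=(0.5993,-0.0348)):
    a=np.radians(YAW);return np.array([o[0]+x*np.cos(a)-y*np.sin(a),o[1]+x*np.sin(a)+y*np.cos(a)])
def W2S(p,o=(0.5993,-0.0348)):
    a=np.radians(YAW);d=np.asarray(p)[:2]-o;return np.array([d[0]*np.cos(a)+d[1]*np.sin(a),-d[0]*np.sin(a)+d[1]*np.cos(a)])
E
python3 - <<'E'
from h import *
for nm,u,v,z in[("RL",48,92,.046),("RR",347,70,.046),("FR",349,150,.046),("FL",50,166,.046),("posttop",205,219,.085),("wingmid",347,293,.078),("wingdot",349,266,.078),("wingend",345,324,.078),("stopmid",106,271,.05),("pointer",256,168,.03)]:
    w=at("top",280+u/4,140+v/4,z);print(nm,w.round(4)[:2],W2S(w).round(4))
go(S2W(-.03,.06).tolist()+[.2],90+YAW)
d=cut_out("jar","side");print(at("side",*d[0]["rect"][:2],0.02), at("top",404,262,.03))
E
```

```text
RL [0.652  0.0645] [0.0608 0.0946]
RR [ 0.6712 -0.1278] [ 0.0638 -0.0987]
FR [ 0.6194 -0.13  ] [ 0.0121 -0.0965]
FL [0.6044 0.0621] [0.0132 0.0961]
posttop [ 0.5703 -0.0364] [-0.029   0.0009]
wingmid [ 0.5267 -0.126 ] [-0.0799 -0.0848]
wingdot [ 0.5436 -0.127 ] [-0.0633 -0.0872]
wingend [ 0.5075 -0.1251] [-0.0991 -0.0823]
stopmid [0.5378 0.0245] [-0.0563  0.0643]
pointer [ 0.6078 -0.0714] [ 0.0054 -0.0372]
pos [ 0.2387 -0.5776  0.2313] off [ 0.5302 -0.4302  0.0313] tw [ 0.  -0.  17.6] q6 -0.12
[ 0.38664977 -0.22843972  0.02      ] [ 0.40304014 -0.23168916  0.03      ]
```

```bash
python3 -m crank '[{"offset":[0.54,-0.432,0.06],"twist":[0,0,17.6]},{"offset":[0.54,-0.432,0.06],"twist":[0,0,17.6]},{"offset":[0.54,-0.432,0.06],"twist":[0,0,17.6]},{"offset":[0.54,-0.432,0.06],"twist":[0,0,17.6]},{"offset":[0.54,-0.432,0.06],"twist":[0,0,17.6]},{"offset":[0.54,-0.432,0.06],"twist":[0,0,17.6]},{"offset":[0.54,-0.432,0.06],"twist":[0,0,17.6]},{"offset":[0.54,-0.432,0.06],"twist":[0,0,17.6]},{"offset":[0.54,-0.432,0.06],"twist":[0,0,17.6]},{"offset":[0.54,-0.432,0.06],"twist":[0,0,17.6]},{"offset":[0.54,-0.432,0.06],"twist":[0,0,17.6]},{"offset":[0.54,-0.432,0.06],"twist":[0,0,17.6]},{"offset":[0.54,-0.432,0.06],"twist":[0,0,17.6]},{"offset":[0.54,-0.432,0.06],"twist":[0,0,17.6]}]' 0.6 30
python3 - <<'E'
from h import *
go([.5728,.0277,.046],95); s=get_image("side"); cv2.imwrite("pics/s1.png",cv2.resize(s[110:260,220:420],None,fx=4,fy=4,interpolation=2)[:,:,::-1])
h=hsv("side")
m=(h[...,1]>150)&((h[...,0]<8)|(h[...,0]>172)); c,l,st=cen("side",m,(280,190,330,230)); print(c,st, proj("side",[.5728,.0277,.05]))
E
```

```text
t: 3.4
tool_pos: [0.5725, 0.0267, 0.1715]
tool_rot: [3.139, 0.13, 0.0]
contact_force: [-1.0, -0.7, 0.2]
opening: 0.0506
grip_force: 0.0
pos [0.5725 0.0267 0.1715] off [ 0.0004 -0.001   0.1255] tw [ 0.  -0.  -0.2] q6 1.4
[306.80555556 207.21180556] [297 197  21  23 288] [307.28429435 206.7526605 ]
```

View pics/s1.png

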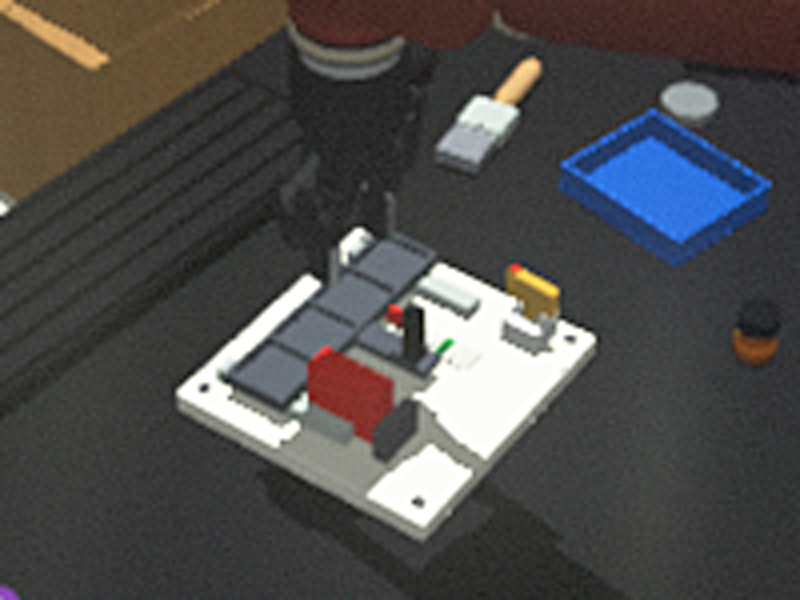

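The side view puts the block at (307,207), which matches the projection to half a pixel, and the gripper is above it. Descending and gripping.

```bash
python3 -m crank '[{"offset":[0,-0.001,0.05],"twist":[0,0,0]},{"offset":[0,-0.001,0.09],"twist":[0,0,0]},{"offset":[0,-0.001,0.125],"twist":[0,0,0]},{"offset":[0,-0.001,0.125],"twist":[0,0,0]},{"offset":[0,-0.001,0.125],"twist":[0,0,0]}]' && python3 -m crank '[{"offset":[0,0,0],"twist":[0,0,0]},{"offset":[0,0,0],"twist":[0,0,0]},{"offset":[0,0,0],"twist":[0,0,0]},{"offset":[0,0,0],"twist":[0,0,0]},{"offset":[0,0,-0.02],"twist":[0,0,0]},{"offset":[0,0,-0.06],"twist":[0,0,0]},{"offset":[0,0,-0.11],"twist":[0,0,0]},{"offset":[0,0,-0.11],"twist":[0,0,0]}]' 0 30;  python3 - <<'E'
from h import *
go([.5544,-.3415,.15],81.6)
go([.5544,-.3415,.15],90+81.6)
E
```

```text
t: 4.12
tool_pos: [0.5737, 0.0282, 0.048]
tool_rot: [3.139, 0.132, 0.004]
contact_force: [0.5, 0.1, 0.4]
opening: 0.0515
grip_force: 0.0
t: 5.12
tool_pos: [0.5761, 0.0287, 0.1632]
tool_rot: [3.137, 0.133, 0.017]
contact_force: [0.1, 0.8, 0.0]
opening: 0.0235
grip_force: 29.7
pos [0.5761 0.0287 0.1632] off [-0.0531  0.367   0.0133] tw [ 0.  -0.6 13.3] q6 1.41
pos [0.5761 0.0287 0.1632] off [-0.0531  0.367   0.0133] tw [  0.5  -0.5 -76.7] q6 1.41
```

```bash
python3 -m crank '[{"offset":[-0.054,0.367,0],"twist":[0,0,13.3]},{"offset":[-0.054,0.367,0],"twist":[0,0,13.3]},{"offset":[-0.054,0.367,0],"twist":[0,0,13.3]},{"offset":[-0.054,0.367,0],"twist":[0,0,13.3]},{"offset":[-0.054,0.367,0],"twist":[0,0,13.3]},{"offset":[-0.054,0.367,0],"twist":[0,0,13.3]},{"offset":[-0.054,0.367,0],"twist":[0,0,13.3]},{"offset":[-0.054,0.367,0],"twist":[0,0,13.3]},{"offset":[-0.054,0.367,0.04],"twist":[0,0,13.3]},{"offset":[-0.054,0.367,0.08],"twist":[0,0,13.3]},{"offset":[-0.054,0.367,0.11],"twist":[0,0,13.3]},{"offset":[-0.054,0.367,0.12],"twist":[0,0,13.3]},{"offset":[-0.054,0.367,0.124],"twist":[0,0,13.3]},{"offset":[-0.054,0.367,0.124],"twist":[0,0,13.3]}]'
python3 - <<'E'
from h import *
go([.5544,-.3415,.033],81.6)
E
```

```text
t: 6.88
tool_pos: [0.5509, -0.3417, 0.0338]
tool_rot: [3.132, -0.23, 0.003]
contact_force: [0.7, -0.4, -0.3]
opening: 0.0236
grip_force: 30.0
pos [ 0.5509 -0.3417  0.0338] off [ 0.0034 -0.0007  0.0008] tw [ 0.1 -0.1 -0. ] q6 1.05
```

```bash
python3 -m crank '[{"offset":[0,0,0.001],"twist":[0,0,0]},{"offset":[0,0,0.001],"twist":[0,0,0]},{"offset":[0,0,0.001],"twist":[0,0,0]},{"offset":[0,0,-0.04],"twist":[0,0,0]},{"offset":[0,0,-0.1],"twist":[0,0,0]},{"offset":[0,0,-0.15],"twist":[0,0,0]},{"offset":[0,0,-0.15],"twist":[0,0,0]}]' 0.6 40
python3 - <<'E'
from h import *
m=mounts()
for k,v in m.items(): print(k,v)
for k,v in m.items(): print(k,end=" ");go([*v[2],.12],5)
h=hsv("top");mk=(h[...,1]>150)&((h[...,0]<8)|(h[...,0]>172))
c,l,st=cen("top",mk,(415,170,480,240));print("transit",c,st,at("top",*c,.05))
E
```

```text
t: 7.75
tool_pos: [0.5527, -0.3436, 0.1895]
tool_rot: [3.126, -0.231, 0.015]
contact_force: [-0.2, 0.2, -1.1]
opening: 0.0509
grip_force: 0.0
green (array([170.8, 233.4]), array([ 13,  12, 102], dtype=int32), array([0.4643, 0.3741]))
blue (array([210.4, 199.4]), array([ 14,  12, 108], dtype=int32), array([0.5547, 0.2755]))
yellow (array([180.6, 191.4]), array([ 15,  12, 132], dtype=int32), array([0.5736, 0.3531]))
white (array([216.5, 251.5]), array([ 12,  12, 113], dtype=int32), array([0.4201, 0.2552]))
green pos [ 0.5512 -0.3425  0.1858] off [-0.1917 -0.6962  0.0627] tw [-0.1 -0.4 76.5] q6 1.05
blue pos [ 0.5512 -0.3425  0.1858] off [-0.0878 -0.612   0.0635] tw [-0.1 -0.4 76.5] q6 1.05
yellow pos [ 0.5512 -0.3425  0.1858] off [-0.0805 -0.6915  0.0633] tw [-0.1 -0.4 76.5] q6 1.05
white pos [ 0.5512 -0.3425  0.1858] off [-0.2179 -0.5721  0.0629] tw [-0.1 -0.4 76.5] q6 1.05
transit [447.00980392 206.83660131] [439 195  16  24 306] [ 0.54831203 -0.336452    0.05      ]
```

```bash
python3 -m crank '[{"offset":[-0.218,-0.572,0.02],"twist":[0,0,-103.5]},{"offset":[-0.218,-0.572,0.02],"twist":[0,0,-103.5]},{"offset":[-0.218,-0.572,0.02],"twist":[0,0,-103.5]},{"offset":[-0.218,-0.572,0.02],"twist":[0,0,-103.5]},{"offset":[-0.218,-0.572,0.02],"twist":[0,0,-103.5]},{"offset":[-0.218,-0.572,0.02],"twist":[0,0,-103.5]},{"offset":[-0.218,-0.572,0.02],"twist":[0,0,-103.5]},{"offset":[-0.218,-0.572,0.06],"twist":[0,0,-103.5]},{"offset":[-0.218,-0.572,0.06],"twist":[0,0,-103.5]},{"offset":[-0.218,-0.572,0.1],"twist":[0,0,-103.5]},{"offset":[-0.218,-0.572,0.1],"twist":[0,0,-103.5]},{"offset":[-0.218,-0.572,0.1],"twist":[0,0,-103.5]},{"offset":[-0.218,-0.572,0.1],"twist":[0,0,-103.5]}]' 0.6
python3 - <<'E'
from h import *
go([.4201,.2552,.010],5)
print(get_obs()["q"].round(2))
d=mounts("side",(150,240,320,340))["white"];print(d,proj("side",[.4201,.2552,.0125]))
E
```

```text
t: 9.48
tool_pos: [0.4193, 0.2557, 0.0831]
tool_rot: [2.123, 2.315, 0.002]
contact_force: [-0.6, 0.3, 0.7]
opening: 0.0513
grip_force: 0.0
pos [0.4193 0.2557 0.0831] off [-0.0005  0.0006  0.0731] tw [ 0.1 -0.  -0.1] q6 0.31
[ 0.4  -0.13  2.05 -0.    1.22  0.31]
(array([160.9, 316. ]), array([ 32,  49, 534], dtype=int32), array([0.6177, 0.5108])) [294.43771838 294.64705991]
```

```bash
python3 -m crank '[{"offset":[-0.001,0.001,0.04],"twist":[0,0,0]},{"offset":[-0.001,0.001,0.065],"twist":[0,0,0]},{"offset":[-0.001,0.001,0.073],"twist":[0,0,0]},{"offset":[-0.001,0.001,0.073],"twist":[0,0,0]},{"offset":[-0.001,0.001,0.073],"twist":[0,0,0]}]' && python3 -m crank '[{"offset":[0,0,0],"twist":[0,0,0]},{"offset":[0,0,0],"twist":[0,0,0]},{"offset":[0,0,0],"twist":[0,0,0]},{"offset":[0,0,0],"twist":[0,0,0]}]' 0 30;  python3 - <<'E'
from h import *
for k in range(4):
    P=S2W(.038,-.072+.048*k);print(k,P.round(4),end=" ");go([*P,.12],YAW)
E
```

```text
t: 10.15
tool_pos: [0.4208, 0.2558, 0.011]
tool_rot: [2.121, 2.316, 0.004]
contact_force: [0.2, -0.0, 0.1]
opening: 0.0512
grip_force: 0.0
t: 10.65
tool_pos: [0.4204, 0.2559, 0.0106]
tool_rot: [2.121, 2.317, 0.003]
contact_force: [-1.9, -0.7, 6.1]
opening: 0.0281
grip_force: 29.7
0 [ 0.6432 -0.1034] pos [0.4204 0.2559 0.0106] off [-0.3775  0.1904 -0.1091] tw [ 0.1 -0.   0.3] q6 0.31
1 [ 0.6392 -0.0555] pos [0.4204 0.2559 0.0106] off [-0.3295  0.1906 -0.1091] tw [ 0.1 -0.   0.3] q6 0.31
2 [ 0.6352 -0.0077] pos [0.4204 0.2559 0.0106] off [-0.2815  0.1909 -0.1091] tw [ 0.1 -0.   0.3] q6 0.31
3 [0.6311 0.0401] pos [0.4204 0.2559 0.0106] off [-0.2335  0.1911 -0.1091] tw [ 0.1 -0.   0.3] q6 0.31
```

```bash
python3 -m crank '[{"offset":[0,0,-0.03],"twist":[0,0,0]},{"offset":[0,0,-0.08],"twist":[0,0,0]},{"offset":[-0.04,0.03,-0.11],"twist":[0,0,0.3]},{"offset":[-0.233,0.191,-0.11],"twist":[0,0,0.3]},{"offset":[-0.233,0.191,-0.11],"twist":[0,0,0.3]},{"offset":[-0.233,0.191,-0.11],"twist":[0,0,0.3]},{"offset":[-0.233,0.191,-0.11],"twist":[0,0,0.3]},{"offset":[-0.233,0.191,-0.11],"twist":[0,0,0.3]},{"offset":[-0.233,0.191,-0.11],"twist":[0,0,0.3]},{"offset":[-0.233,0.191,-0.08],"twist":[0,0,0.3]},{"offset":[-0.233,0.191,-0.06],"twist":[0,0,0.3]},{"offset":[-0.233,0.191,-0.05],"twist":[0,0,0.3]},{"offset":[-0.233,0.191,-0.045],"twist":[0,0,0.3]},{"offset":[-0.233,0.191,-0.045],"twist":[0,0,0.3]}]';  python3 - <<'E'
from h import *
go([.6311,.0401,.0515],YAW)
for n in("side","top"): cv2.imwrite(f"pics/p_{n}.png",get_image(n)[:,:,::-1])
s=cv2.imread("pics/p_side.png")[150:250,250:383];t=cv2.imread("pics/p_top.png")[130:230,270:403]
cv2.imwrite("pics/p2.png",np.hstack([cv2.resize(a,(400,300),interpolation=2) for a in(s,t)]))
E
```

```text
t: 12.4
tool_pos: [0.6303, 0.0404, 0.0545]
tool_rot: [2.127, 2.312, 0.0]
contact_force: [-0.4, -0.2, -0.7]
opening: 0.0287
grip_force: 29.9
pos [0.6303 0.0404 0.0545] off [-0.0003  0.0008  0.003 ] tw [ 0.  0. -0.] q6 -0.14
```

View pics/p2.png

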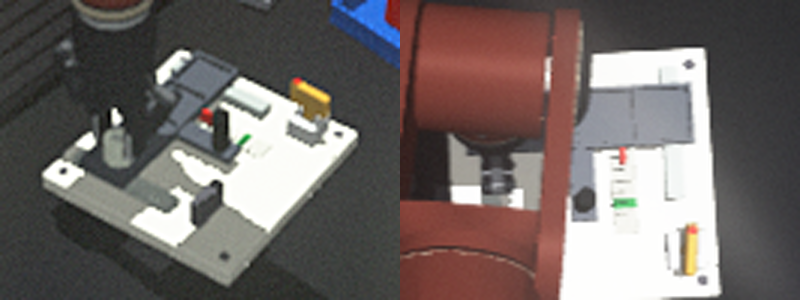

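The side view has the white mount over the leftmost recess at about (118,150) in the crop, upright in the fingers. Lowering and releasing.

```bash
python3 -m crank '[{"offset":[0,0.001,0.002],"twist":[0,0,0]},{"offset":[0,0.001,0.0035],"twist":[0,0,0]},{"offset":[0,0.001,0.0035],"twist":[0,0,0]}]';python3 -m crank '[{"offset":[0,0,0],"twist":[0,0,0]},{"offset":[0,0,0],"twist":[0,0,0]},{"offset":[0,0,0],"twist":[0,0,0]},{"offset":[0,0,-0.03],"twist":[0,0,0]},{"offset":[0,0,-0.08],"twist":[0,0,0]},{"offset":[0,0,-0.08],"twist":[0,0,0]}]' 0.5;  python3 - <<'E'
from h import *
for k,v in mounts("side",(170,255,280,335)).items(): print(k,v)
for k,P in dict(green=[.4643,.3741],blue=[.5547,.2755],yellow=[.5736,.3531]).items(): print(k,proj("side",[*P,.0235]).round(1),end=" ");go([*P,.09],YAW)
s=get_image("side")[150:250,250:383];cv2.imwrite("pics/p3.png",cv2.resize(s,(665,500),interpolation=2)[:,:,::-1])
E
```

```text
t: 12.88
tool_pos: [0.6312, 0.0402, 0.0508]
tool_rot: [-2.128, -2.311, 0.0]
contact_force: [0.0, 0.6, 0.3]
opening: 0.0286
grip_force: 29.9
t: 13.62
tool_pos: [0.6348, 0.0402, 0.1369]
tool_rot: [2.122, 2.306, 0.01]
contact_force: [0.7, 1.1, 0.2]
opening: 0.0428
grip_force: 0.0
green (array([247.3, 316.6]), array([ 13,  17, 150], dtype=int32), array([0.4592, 0.3799]))
blue (array([250.2, 272.3]), array([ 13,  16, 148], dtype=int32), array([0.5477, 0.2823]))
yellow (array([222.1, 287.5]), array([ 13,  16, 157], dtype=int32), array([0.5675, 0.361 ]))
white (array([174.2, 311.2]), array([12, 22, 88], dtype=int32), array([0.6042, 0.482 ]))
green [247.5 313.7] pos [0.633  0.0402 0.134 ] off [ 0.3467 -0.1407  0.0429] tw [ 0.3  0.  -0. ] q6 -0.14
blue [250.2 269.2] pos [0.633  0.0402 0.134 ] off [ 0.241  -0.0588  0.0434] tw [ 0.3  0.  -0. ] q6 -0.14
yellow [222.8 284.2] pos [0.633  0.0402 0.134 ] off [ 0.3167 -0.0335  0.0435] tw [ 0.3  0.  -0. ] q6 -0.14
```

View pics/p3.png

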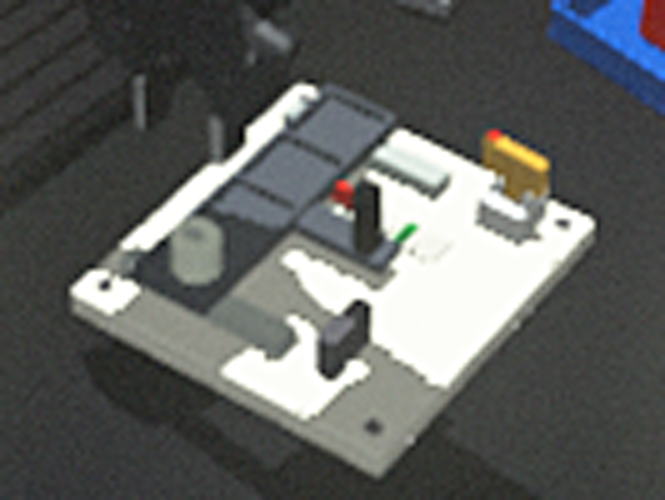

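White stands in recess 3. Next: blue to recess 2.

```bash
python3 -m crank '[{"offset":[0.241,-0.059,0],"twist":[0,0,0]},{"offset":[0.241,-0.059,0],"twist":[0,0,0]},{"offset":[0.241,-0.059,0],"twist":[0,0,0]},{"offset":[0.241,-0.059,0.02],"twist":[0,0,0]},{"offset":[0.241,-0.059,0.06],"twist":[0,0,0]},{"offset":[0.241,-0.059,0.08],"twist":[0,0,0]},{"offset":[0.241,-0.059,0.1],"twist":[0,0,0]},{"offset":[0.241,-0.059,0.115],"twist":[0,0,0]},{"offset":[0.241,-0.059,0.122],"twist":[0,0,0]},{"offset":[0.241,-0.059,0.122],"twist":[0,0,0]},{"offset":[0.241,-0.059,0.122],"twist":[0,0,0]}]' 0.6;  python3 - <<'E'
from h import *
go([.5547,.2755,.0105],YAW)
E
```

```text
t: 15.1
tool_pos: [0.5533, 0.2757, 0.0099]
tool_rot: [2.127, 2.311, 0.003]
contact_force: [0.3, 0.5, -0.7]
opening: 0.0513
grip_force: 0.0
pos [0.5533 0.2757 0.0099] off [-0.0004  0.0013 -0.0006] tw [ 0.1 -0.  -0.1] q6 0.26
```

```bash
python3 -m crank '[{"offset":[0,0,0],"twist":[0,0,0]},{"offset":[0,0,0],"twist":[0,0,0]},{"offset":[0,0,0],"twist":[0,0,0]},{"offset":[0,0,-0.03],"twist":[0,0,0]},{"offset":[0,0,-0.08],"twist":[0,0,0]},{"offset":[-0.04,0.01,-0.12],"twist":[0,0,0]},{"offset":[-0.289,0.057,-0.12],"twist":[0,0,0]},{"offset":[-0.289,0.057,-0.12],"twist":[0,0,0]},{"offset":[-0.289,0.057,-0.12],"twist":[0,0,0]},{"offset":[-0.289,0.057,-0.12],"twist":[0,0,0]},{"offset":[-0.289,0.057,-0.12],"twist":[0,0,0]},{"offset":[-0.289,0.057,-0.12],"twist":[0,0,0]},{"offset":[-0.289,0.057,-0.08],"twist":[0,0,0]},{"offset":[-0.289,0.057,-0.055],"twist":[0,0,0]},{"offset":[-0.289,0.057,-0.045],"twist":[0,0,0]},{"offset":[-0.289,0.057,-0.041],"twist":[0,0,0]},{"offset":[-0.289,0.057,-0.041],"twist":[0,0,0]}]' 0 30;  python3 - <<'E'
from h import *
go([.6352,-.0077,.0508],YAW)
E
```

```text
t: 17.23
tool_pos: [0.634, -0.0072, 0.051]
tool_rot: [2.125, 2.311, 0.002]
contact_force: [0.2, -0.4, 0.0]
opening: 0.0287
grip_force: 29.8
pos [ 0.634  -0.0072  0.051 ] off [-0.0006  0.0012  0.0002] tw [ 0.1  0.  -0. ] q6 -0.21
```

```bash
python3 -m crank '[{"offset":[0,0.001,0],"twist":[0,0,0]},{"offset":[0,0.001,0],"twist":[0,0,0]},{"offset":[0,0.001,0],"twist":[0,0,0]},{"offset":[0,0,-0.03],"twist":[0,0,0]},{"offset":[0,0,-0.08],"twist":[0,0,0]},{"offset":[0,0,-0.08],"twist":[0,0,0]},{"offset":[0,0,-0.08],"twist":[0,0,0]}]' 0.5;  python3 - <<'E'
from h import *
m=mounts("side",(170,255,280,335))
for k in("green","yellow"): print(k,m[k])
for k,P in dict(green=[.4643,.3741],yellow=[.5736,.3531]).items(): print(k,end=" ");go([*P,.0105],YAW)
E
```

```text
t: 18.1
tool_pos: [0.633, -0.0077, 0.1297]
tool_rot: [-2.128, -2.311, 0.0]
contact_force: [-0.7, -0.6, -1.0]
opening: 0.0431
grip_force: 0.0
green (array([247.2, 316.5]), array([ 13,  17, 149], dtype=int32), array([0.4596, 0.3798]))
yellow (array([222.1, 287.5]), array([ 13,  16, 158], dtype=int32), array([0.5676, 0.361 ]))
green pos [ 0.6323 -0.0076  0.1285] off [ 0.3943 -0.1356  0.1185] tw [-0.1 -0.  -0.1] q6 -0.21
yellow pos [ 0.6323 -0.0076  0.1285] off [ 0.3643 -0.0284  0.1182] tw [-0.1 -0.  -0.1] q6 -0.21
```

```bash
python3 -m crank '[{"offset":[0.364,-0.027,0],"twist":[0,0,0]},{"offset":[0.364,-0.027,0],"twist":[0,0,0]},{"offset":[0.364,-0.027,0],"twist":[0,0,0]},{"offset":[0.364,-0.027,0],"twist":[0,0,0]},{"offset":[0.364,-0.027,0],"twist":[0,0,0]},{"offset":[0.364,-0.027,0.01],"twist":[0,0,0]},{"offset":[0.364,-0.027,0.05],"twist":[0,0,0]},{"offset":[0.364,-0.027,0.08],"twist":[0,0,0]},{"offset":[0.364,-0.027,0.1],"twist":[0,0,0]},{"offset":[0.364,-0.027,0.113],"twist":[0,0,0]},{"offset":[0.364,-0.027,0.117],"twist":[0,0,0]},{"offset":[0.364,-0.027,0.117],"twist":[0,0,0]},{"offset":[0.364,-0.027,0.117],"twist":[0,0,0]}]' 0.6;  python3 - <<'E'
from h import *
go([.5736,.3531,.0105],YAW);P=S2W(.038,-.024);print(P);go([*P,.051],YAW)
E
```

```text
t: 19.77
tool_pos: [0.5771, 0.3532, 0.0143]
tool_rot: [2.127, 2.311, 0.003]
contact_force: [-0.0, 1.2, 0.5]
opening: 0.0513
grip_force: 0.0
pos [0.5771 0.3532 0.0143] off [ 0.0002 -0.0035  0.0038] tw [ 0.1 -0.  -0.1] q6 0.36
[ 0.639175   -0.05553607]
pos [0.5771 0.3532 0.0143] off [-0.4124  0.0282 -0.037 ] tw [ 0.1 -0.  -0.1] q6 0.36
```

```bash
python3 -m crank '[{"offset":[0,-0.002,0.002],"twist":[0,0,0]},{"offset":[0,-0.002,0.002],"twist":[0,0,0]}]'; python3 -m crank '[{"offset":[0,0,0],"twist":[0,0,0]},{"offset":[0,0,0],"twist":[0,0,0]},{"offset":[0,0,0],"twist":[0,0,0]},{"offset":[0,0,0],"twist":[0,0,0]}]' 0 30;  python3 - <<'E'
from h import *
go([.6392,-.0555,.051],YAW)
E
```

```text
t: 20.02
tool_pos: [0.574, 0.3527, 0.011]
tool_rot: [2.127, 2.312, 0.0]
contact_force: [-0.2, 0.2, 0.4]
opening: 0.051
grip_force: 0.0
t: 20.52
tool_pos: [0.5744, 0.3528, 0.0111]
tool_rot: [2.128, 2.311, 0.001]
contact_force: [0.2, -0.4, 1.5]
opening: 0.0285
grip_force: 29.7
pos [0.5744 0.3528 0.0111] off [-0.4122  0.0309 -0.04  ] tw [ 0.  -0.  -0.1] q6 0.36
```

```bash
python3 -m crank '[{"offset":[0,0,-0.03],"twist":[0,0,0]},{"offset":[0,0,-0.08],"twist":[0,0,0]},{"offset":[-0.04,0.01,-0.12],"twist":[0,0,0]},{"offset":[-0.412,0.031,-0.12],"twist":[0,0,0]},{"offset":[-0.412,0.031,-0.12],"twist":[0,0,0]},{"offset":[-0.412,0.031,-0.12],"twist":[0,0,0]},{"offset":[-0.412,0.031,-0.12],"twist":[0,0,0]},{"offset":[-0.412,0.031,-0.12],"twist":[0,0,0]},{"offset":[-0.412,0.031,-0.12],"twist":[0,0,0]},{"offset":[-0.412,0.031,-0.12],"twist":[0,0,0]},{"offset":[-0.412,0.031,-0.12],"twist":[0,0,0]},{"offset":[-0.412,0.031,-0.09],"twist":[0,0,0]},{"offset":[-0.412,0.031,-0.06],"twist":[0,0,0]},{"offset":[-0.412,0.031,-0.047],"twist":[0,0,0]},{"offset":[-0.412,0.031,-0.041],"twist":[0,0,0]},{"offset":[-0.412,0.031,-0.041],"twist":[0,0,0]},{"offset":[-0.412,0.031,-0.041],"twist":[0,0,0]}]';  python3 - <<'E'
from h import *
go([.6392,-.0555,.0513],YAW)
E
```

```text
t: 22.65
tool_pos: [0.64, -0.0554, 0.0532]
tool_rot: [2.126, 2.31, 0.002]
contact_force: [-0.3, 0.2, 0.7]
opening: 0.0286
grip_force: 29.8
pos [ 0.64   -0.0554  0.0532] off [-0.     -0.0009  0.0019] tw [ 0.1  0.  -0. ] q6 -0.29
```

```bash
python3 -m crank '[{"offset":[0,-0.001,0.001],"twist":[0,0,0]},{"offset":[0,-0.001,0.001],"twist":[0,0,0]}]'; python3 -m crank '[{"offset":[0,0,0],"twist":[0,0,0]},{"offset":[0,0,0],"twist":[0,0,0]},{"offset":[0,0,0],"twist":[0,0,0]},{"offset":[0,0,-0.03],"twist":[0,0,0]},{"offset":[0,0,-0.08],"twist":[0,0,0]},{"offset":[0,0,-0.08],"twist":[0,0,0]},{"offset":[0,0,-0.08],"twist":[0,0,0]}]' 0.5;  python3 - <<'E'
from h import *
m=mounts("side",(170,255,280,335)); print(m["green"])
go([.4643,.3741,.0105],YAW)
E
```

```text
t: 22.9
tool_pos: [0.6382, -0.0556, 0.0511]
tool_rot: [2.127, 2.311, 0.0]
contact_force: [-0.2, 0.2, 0.7]
opening: 0.0286
grip_force: 29.8
t: 23.78
tool_pos: [0.638, -0.0554, 0.1306]
tool_rot: [-2.127, -2.311, 0.0]
contact_force: [-0.0, -0.1, 0.3]
opening: 0.0429
grip_force: 0.0
(array([247.2, 316.5]), array([ 13,  17, 149], dtype=int32), array([0.4595, 0.3798]))
pos [ 0.6373 -0.0553  0.1294] off [ 0.4421 -0.1366  0.1195] tw [-0.1 -0.  -0.1] q6 -0.29
```

```bash
python3 -m crank '[{"offset":[0.442,-0.136,0],"twist":[0,0,0]},{"offset":[0.442,-0.136,0],"twist":[0,0,0]},{"offset":[0.442,-0.136,0],"twist":[0,0,0]},{"offset":[0.442,-0.136,0],"twist":[0,0,0]},{"offset":[0.442,-0.136,0],"twist":[0,0,0]},{"offset":[0.442,-0.136,0],"twist":[0,0,0]},{"offset":[0.442,-0.136,0],"twist":[0,0,0]},{"offset":[0.442,-0.136,0.02],"twist":[0,0,0]},{"offset":[0.442,-0.136,0.06],"twist":[0,0,0]},{"offset":[0.442,-0.136,0.09],"twist":[0,0,0]},{"offset":[0.442,-0.136,0.108],"twist":[0,0,0]},{"offset":[0.442,-0.136,0.118],"twist":[0,0,0]},{"offset":[0.442,-0.136,0.118],"twist":[0,0,0]},{"offset":[0.442,-0.136,0.118],"twist":[0,0,0]}]' 0.6;python3 -m crank '[{"offset":[0,0,0],"twist":[0,0,0]},{"offset":[0,0,0],"twist":[0,0,0]},{"offset":[0,0,0],"twist":[0,0,0]},{"offset":[0,0,0],"twist":[0,0,0]}]' 0 30;  python3 - <<'E'
from h import *
P=S2W(.038,-.072);print(P);go([*P,.051],YAW)
E
```

```text
t: 25.58
tool_pos: [0.467, 0.3742, 0.0141]
tool_rot: [2.127, 2.311, 0.003]
contact_force: [-0.1, -0.2, 0.1]
opening: 0.0513
grip_force: 0.0
t: 26.08
tool_pos: [0.4669, 0.3743, 0.0143]
tool_rot: [2.127, 2.311, 0.003]
contact_force: [-1.1, -0.9, 5.6]
opening: 0.0284
grip_force: 29.7
[ 0.64319153 -0.10336773]
pos [0.4669 0.3743 0.0143] off [-0.4906  0.1362 -0.0369] tw [ 0.1 -0.1 -0. ] q6 0.47
```

```bash
python3 -m crank '[{"offset":[0,0,-0.03],"twist":[0,0,0]},{"offset":[0,0,-0.08],"twist":[0,0,0]},{"offset":[-0.04,0.01,-0.12],"twist":[0,0,0]},{"offset":[-0.49,0.136,-0.12],"twist":[0,0,0]},{"offset":[-0.49,0.136,-0.12],"twist":[0,0,0]},{"offset":[-0.49,0.136,-0.12],"twist":[0,0,0]},{"offset":[-0.49,0.136,-0.12],"twist":[0,0,0]},{"offset":[-0.49,0.136,-0.12],"twist":[0,0,0]},{"offset":[-0.49,0.136,-0.12],"twist":[0,0,0]},{"offset":[-0.49,0.136,-0.12],"twist":[0,0,0]},{"offset":[-0.49,0.136,-0.12],"twist":[0,0,0]},{"offset":[-0.49,0.136,-0.12],"twist":[0,0,0]},{"offset":[-0.49,0.136,-0.08],"twist":[0,0,0]},{"offset":[-0.49,0.136,-0.055],"twist":[0,0,0]},{"offset":[-0.49,0.136,-0.046],"twist":[0,0,0]},{"offset":[-0.49,0.136,-0.046],"twist":[0,0,0]},{"offset":[-0.49,0.136,-0.046],"twist":[0,0,0]}]';  python3 - <<'E'
from h import *
go([.6432,-.1034,.055],YAW)
E
```

```text
t: 28.2
tool_pos: [0.6431, -0.1032, 0.0605]
tool_rot: [2.126, 2.31, 0.002]
contact_force: [-0.4, 0.3, -0.8]
opening: 0.0286
grip_force: 29.7
pos [ 0.6431 -0.1032  0.0605] off [-0.0002  0.0001  0.0055] tw [ 0.1  0.  -0. ] q6 -0.36
```

```bash
python3 -m crank '[{"offset":[0,0,0.002],"twist":[0,0,0]},{"offset":[0,0,0.004],"twist":[0,0,0]},{"offset":[0,0,0.005],"twist":[0,0,0]},{"offset":[0,0,0.005],"twist":[0,0,0]}]'; python3 -m crank '[{"offset":[0,0,0],"twist":[0,0,0]},{"offset":[0,0,0],"twist":[0,0,0]},{"offset":[0,0,0],"twist":[0,0,0]},{"offset":[0,0,-0.03],"twist":[0,0,0]},{"offset":[0,0,-0.1],"twist":[0,0,0]},{"offset":[0,0,-0.1],"twist":[0,0,0]},{"offset":[0,0,-0.1],"twist":[0,0,0]}]' 0.5;  python3 - <<'E'
from h import *
go([.5262,-.1255,.13],YAW+90)
s=get_image("side")[150:250,250:383];t=get_image("top")[130:230,270:403]
cv2.imwrite("pics/p4.png",np.hstack([cv2.resize(a,(400,300),interpolation=2) for a in(s,t)])[:,:,::-1])
E
```

```text
t: 28.7
tool_pos: [0.6422, -0.1034, 0.0543]
tool_rot: [2.128, 2.311, 0.0]
contact_force: [0.3, -0.5, 2.9]
opening: 0.0286
grip_force: 30.0
t: 29.58
tool_pos: [0.6426, -0.1034, 0.1548]
tool_rot: [2.126, 2.31, 0.001]
contact_force: [0.6, -0.3, -1.2]
opening: 0.0425
grip_force: 0.0
pos [ 0.6426 -0.1034  0.1548] off [-0.0124 -0.1179  0.0246] tw [ 0.1 -0.1 89.9] q6 -0.36
```

View pics/p4.png

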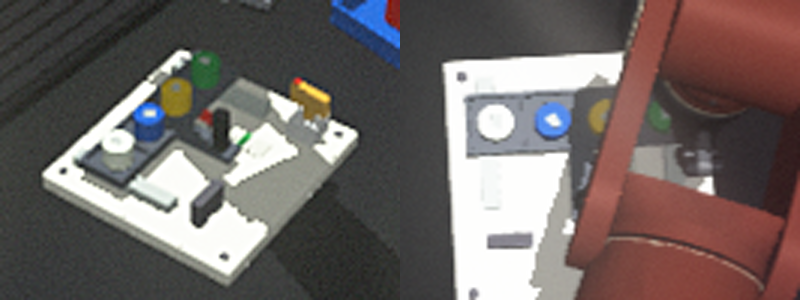

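All four mounts stand in the recesses. In the side crop they run white (117,148), blue (149,120), yellow (176,95), green (205,68). Now the screw.

Run:
```python
from h import *
h=hsv("side");H,S,V=h[...,0],h[...,1],h[...,2]
c,l,st=cen("side",(S>110)&(H>8)&(H<30)&(V>60),(340,170,370,200));print("wing",c,st)
c2,l2,st2=cen("side",(S>110)&((H<8)|(H>172))&(V>60),(340,170,370,200));print("dot",c2,st2)
u,v=np.where((l|l2).T);print("hull",cv2.minAreaRect(np.stack([u,v],1).astype(np.float32)))
for a in(0,-8,-16):
    C=S2W(-.08,-.085)
    d=S2W(-.08+.022*np.cos(np.radians(a)),-.085+.022*np.sin(np.radians(a)))-C
    print(a,[proj("side",[*(C+s*d),z]).round(1).tolist() for s,z in((1,.078),(1,.052),(-1,.078),(-1,.052))])
P=S2W(-.08,-.085);print(P);go([*P,.10],YAW-8+90)
```

```text
wing [352.76785714 182.65178571] [346 177  14  13 112]
dot [348.8 176.4] [348 176   3   2   5]
hull ((352.25, 182.24998474121094), (14.849241256713867, 9.899494171142578), 45.0)
0 [[347.2, 175.8], [346.8, 182.3], [359.9, 181.7], [359.3, 188.2]]
-8 [[347.8, 175.3], [347.4, 181.8], [359.3, 182.2], [358.7, 188.8]]
-16 [[348.5, 174.8], [348.1, 181.3], [358.6, 182.7], [358.0, 189.2]]
[ 0.52669319 -0.12619612]
pos [ 0.6408 -0.1029  0.1513] off [-0.0138 -0.1154  0.0517] tw [ -0.1  -0.2 -82.1] q6 -0.36
```

```bash
python3 -m crank '[{"offset":[-0.014,-0.115,0],"twist":[0,0,-84]},{"offset":[-0.014,-0.115,0],"twist":[0,0,-84]},{"offset":[-0.014,-0.115,0],"twist":[0,0,-84]},{"offset":[-0.014,-0.115,0],"twist":[0,0,-84]},{"offset":[-0.014,-0.115,0],"twist":[0,0,-84]},{"offset":[-0.014,-0.115,0],"twist":[0,0,-84]},{"offset":[-0.014,-0.115,0],"twist":[0,0,-84]},{"offset":[-0.014,-0.115,0],"twist":[0,0,-84]},{"offset":[-0.014,-0.115,0.03],"twist":[0,0,-84]},{"offset":[-0.014,-0.115,0.05],"twist":[0,0,-84]},{"offset":[-0.014,-0.115,0.05],"twist":[0,0,-84]}]' 0.5;  python3 - <<'E'
from h import *
go([*S2W(-.08,-.085),.053],YAW-6+90);print(get_obs()["q"].round(2))
s=get_image("side")[150:250,290:423]
cv2.imwrite("pics/p5.png",cv2.resize(s,(665,500),interpolation=2)[:,:,::-1])
E
```

```text
t: 31.1
tool_pos: [0.5264, -0.1259, 0.1003]
tool_rot: [-0.034, -3.135, -0.004]
contact_force: [-0.6, -0.1, 0.3]
opening: 0.0424
grip_force: 0.0
pos [ 0.5264 -0.1259  0.1003] off [-0.0006 -0.0004  0.0473] tw [ 0.1 -0.4 -0.1] q6 -1.92
[-0.37 -0.02  1.92 -0.    1.25 -1.92]
```

View pics/p5.png

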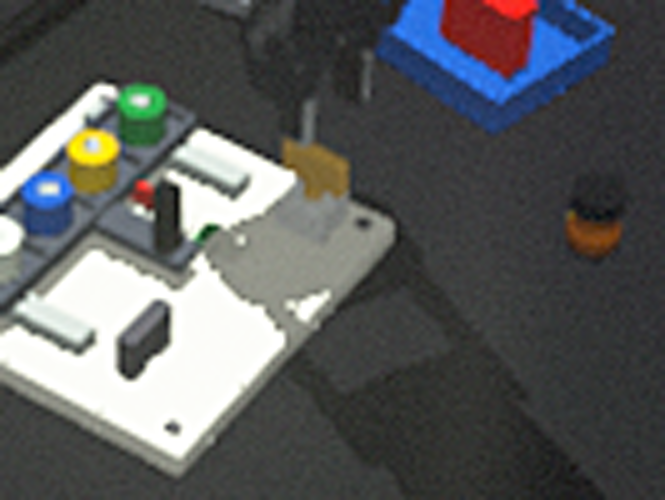

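The side view shows the fingers straddling the wing at (315,168) in the crop, with the transit block sitting in the tray. Descending and closing.

```bash
python3 -m crank '[{"offset":[-0.001,0,0.02],"twist":[0,0,0]},{"offset":[-0.001,0,0.035],"twist":[0,0,0]},{"offset":[-0.001,0,0.045],"twist":[0,0,0]},{"offset":[-0.001,0,0.046],"twist":[0,0,0]},{"offset":[-0.001,0,0.046],"twist":[0,0,0]}]'; python3 -m crank '[{"offset":[0,0,0],"twist":[0,0,0]},{"offset":[0,0,0],"twist":[0,0,0]},{"offset":[0,0,0],"twist":[0,0,0]},{"offset":[0,0,0],"twist":[0,0,0]},{"offset":[0,0,0],"twist":[0,0,0]}]' 0 30
python3 - <<'E'
from h import *
go([*S2W(-.08,-.085),.053],YAW-6+90);print(get_obs()["wrist_torque"])
E
```

```text
t: 31.78
tool_pos: [0.5299, -0.1269, 0.0581]
tool_rot: [0.034, 3.141, -0.0]
contact_force: [-0.5, 0.4, 0.0]
opening: 0.0424
grip_force: 0.0
t: 32.4
tool_pos: [0.5302, -0.1247, 0.0587]
tool_rot: [0.035, 3.14, 0.007]
contact_force: [-0.6, 7.8, 2.9]
opening: 0.0092
grip_force: 34.6
pos [ 0.5302 -0.1247  0.0587] off [ 0.0035 -0.0016  0.0056] tw [ 0.2  0.1 -0.1] q6 -1.92
[ 1.22020361  0.04488006 -0.01589117]
```

```bash
python3 -m crank '[{"offset":[0.003,0.003,0.003],"twist":[0,0,0]},{"offset":[0.003,0.003,0.003],"twist":[0,0,0]},{"offset":[0.003,0.003,0.003],"twist":[0,0,0]}]' 0.35; python3 -m crank '[{"offset":[0,0,0],"twist":[0,0,0]},{"offset":[0,0,0],"twist":[0,0,0]},{"offset":[0,0,0],"twist":[0,0,0]},{"offset":[0,0,0],"twist":[0,0,0]}]' 0 30
python3 - <<'E'
from h import *
print(get_obs()["wrist_torque"],get_obs()["q"][5])
E
```

```text
t: 32.78
tool_pos: [0.5267, -0.1239, 0.0549]
tool_rot: [0.034, 3.141, -0.0]
contact_force: [-0.2, 0.2, 0.7]
opening: 0.0298
grip_force: 0.0
t: 33.28
tool_pos: [0.5268, -0.1243, 0.055]
tool_rot: [0.034, 3.141, -0.002]
contact_force: [-0.8, -3.7, 1.4]
opening: 0.0093
grip_force: 32.4
[-0.59038384  0.15512548 -0.0306386 ] -1.9171581831459743
```

```bash
python3 -m crank '[{"offset":[0,0,0],"twist":[0,0,6]},{"offset":[0,0,0],"twist":[0,0,12]},{"offset":[0,0,0],"twist":[0,0,18]},{"offset":[0,0,0],"twist":[0,0,24]},{"offset":[0,0,0],"twist":[0,0,30]},{"offset":[0,0,0],"twist":[0,0,36]},{"offset":[0,0,0],"twist":[0,0,42]},{"offset":[0,0,0],"twist":[0,0,48]},{"offset":[0,0,0],"twist":[0,0,54]},{"offset":[0,0,0],"twist":[0,0,60]},{"offset":[0,0,0],"twist":[0,0,66]},{"offset":[0,0,0],"twist":[0,0,72]},{"offset":[0,0,0],"twist":[0,0,78]},{"offset":[0,0,0],"twist":[0,0,84]},{"offset":[0,0,0],"twist":[0,0,84]}]'
python3 - <<'E'
from h import *
print(get_obs()["wrist_torque"],get_obs()["q"][5])
E
```

```text
t: 35.15
tool_pos: [0.5276, -0.1235, 0.055]
tool_rot: [2.125, 2.311, 0.003]
contact_force: [3.2, -1.0, -2.0]
opening: 0.0093
grip_force: 32.1
[-0.14084595 -0.64487295 -0.02966869] -0.4522656913930227
```

```bash
python3 -m crank '[{"offset":[0,0,0],"twist":[0,0,6]},{"offset":[0,0,0],"twist":[0,0,12]},{"offset":[0,0,0],"twist":[0,0,18]},{"offset":[0,0,0],"twist":[0,0,24]},{"offset":[0,0,0],"twist":[0,0,30]},{"offset":[0,0,0],"twist":[0,0,36]},{"offset":[0,0,0],"twist":[0,0,42]},{"offset":[0,0,0],"twist":[0,0,48]},{"offset":[0,0,0],"twist":[0,0,54]},{"offset":[0,0,0],"twist":[0,0,60]},{"offset":[0,0,0],"twist":[0,0,66]},{"offset":[0,0,0],"twist":[0,0,72]},{"offset":[0,0,0],"twist":[0,0,78]},{"offset":[0,0,0],"twist":[0,0,82]},{"offset":[0,0,0],"twist":[0,0,82]}]'
python3 - <<'E'
from h import *
print(get_obs()["wrist_torque"],get_obs()["q"][5])
E
python3 -m crank '[{"offset":[0,0,0],"twist":[0,0,2]},{"offset":[0,0,0],"twist":[0,0,4]},{"offset":[0,0,0],"twist":[0,0,4]}]'
python3 - <<'E'
from h import *
print(get_obs()["wrist_torque"],get_obs()["q"][5])
E
```

```text
t: 37.02
tool_pos: [0.5285, -0.1242, 0.0551]
tool_rot: [3.12, 0.351, 0.007]
contact_force: [7.3, -2.2, -4.3]
opening: 0.0093
grip_force: 31.6
[-0.55888433 -1.11251189 -0.0755039 ] 0.9784738390655466
t: 37.4
tool_pos: [0.5285, -0.1243, 0.0551]
tool_rot: [3.13, 0.242, 0.008]
contact_force: [7.1, -3.9, -4.7]
opening: 0.0093
grip_force: 31.6
[-0.57115481 -1.10936718 -0.01822041] 1.0480843328342695
```

```bash
python3 -m crank '[{"offset":[0,0,0],"twist":[0,0,2]},{"offset":[0,0,0],"twist":[0,0,4]},{"offset":[0,0,0],"twist":[0,0,4]}]'
python3 - <<'E'
from h import *
print(get_obs()["wrist_torque"],get_obs()["q"][5])
E
python3 -m crank '[{"offset":[0,0,0],"twist":[0,0,2]},{"offset":[0,0,0],"twist":[0,0,4]},{"offset":[0,0,0],"twist":[0,0,4]}]'
python3 - <<'E'
from h import *
print(get_obs()["wrist_torque"],get_obs()["q"][5])
E
```

```text
t: 37.78
tool_pos: [0.5285, -0.1243, 0.0551]
tool_rot: [3.137, 0.133, 0.008]
contact_force: [7.7, -3.5, -5.0]
opening: 0.0092
grip_force: 31.6
[-0.60482991 -1.21575047 -0.0199299 ] 1.1179267991179735
t: 38.15
tool_pos: [0.5285, -0.1243, 0.0551]
tool_rot: [3.139, 0.028, 0.007]
contact_force: [6.4, -2.8, -4.3]
opening: 0.0094
grip_force: 45.9
[-0.50015592 -1.11939049  0.98944641] 1.184984435052009
```

Torque jumps to 1 N m, so the screw has bottomed. Hold briefly, then back off 91°.

```bash
python3 -m crank '[{"offset":[0,0,0],"twist":[0,0,0]},{"offset":[0,0,0],"twist":[0,0,0]},{"offset":[0,0,0],"twist":[0,0,0]},{"offset":[0,0,0],"twist":[0,0,-7]},{"offset":[0,0,0],"twist":[0,0,-14]},{"offset":[0,0,0],"twist":[0,0,-21]},{"offset":[0,0,0],"twist":[0,0,-28]},{"offset":[0,0,0],"twist":[0,0,-35]},{"offset":[0,0,0],"twist":[0,0,-42]},{"offset":[0,0,0],"twist":[0,0,-49]},{"offset":[0,0,0],"twist":[0,0,-56]},{"offset":[0,0,0],"twist":[0,0,-63]},{"offset":[0,0,0],"twist":[0,0,-70]},{"offset":[0,0,0],"twist":[0,0,-77]},{"offset":[0,0,0],"twist":[0,0,-84]},{"offset":[0,0,0],"twist":[0,0,-91]},{"offset":[0,0,0],"twist":[0,0,-91]},{"offset":[0,0,0],"twist":[0,0,-91]},{"offset":[0,0,0],"twist":[0,0,-91]},{"offset":[0,0,0],"twist":[0,0,-91]}]'; python3 -m crank '[{"offset":[0,0,0],"twist":[0,0,0]},{"offset":[0,0,0],"twist":[0,0,0]},{"offset":[0,0,0],"twist":[0,0,0]},{"offset":[0,0,-0.03],"twist":[0,0,0]},{"offset":[0,0,-0.07],"twist":[0,0,0]},{"offset":[0,0,-0.07],"twist":[0,0,0]},{"offset":[0,0,-0.07],"twist":[0,0,0]}]' 0.5
python3 - <<'E'
from h import *
print(S2W(-.033,0),get_obs()["q"].round(2))
go([*S2W(-.033,0),.12],YAW);go([*S2W(-.033,0),.12],YAW+90)
s=get_image("side")[150:250,290:423]
cv2.imwrite("pics/p6.png",cv2.resize(s,(665,500),interpolation=2)[:,:,::-1])
E
```

```text
t: 40.65
tool_pos: [0.5276, -0.1235, 0.055]
tool_rot: [2.187, 2.253, 0.003]
contact_force: [5.7, 0.2, -2.0]
opening: 0.0095
grip_force: 32.0
t: 41.52
tool_pos: [0.5262, -0.1235, 0.1242]
tool_rot: [-2.187, -2.254, 0.001]
contact_force: [-0.6, 0.7, 0.0]
opening: 0.0429
grip_force: 0.0
[ 0.56641574 -0.03756137] [-0.37 -0.06  1.91 -0.    1.29 -0.4 ]
pos [ 0.5262 -0.1235  0.1242] off [0.0847 0.0428 0.0042] tw [-0.1 -0.  -3.1] q6 -0.4
pos [ 0.5262 -0.1235  0.1242] off [0.0847 0.0428 0.0042] tw [-0.1  0.  86.9] q6 -0.4
```

View pics/p6.png

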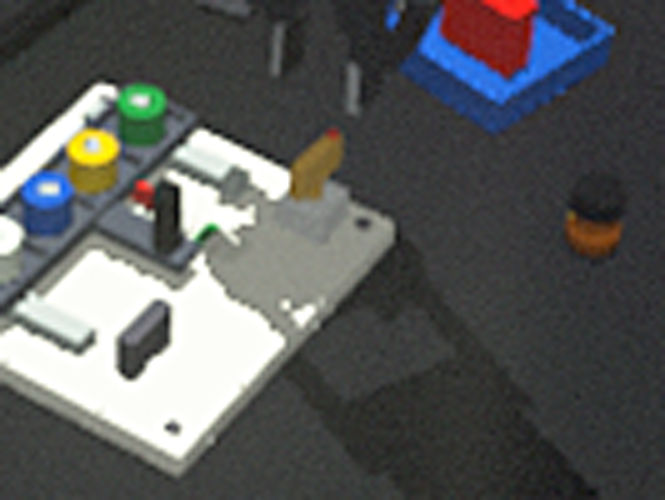

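The wing now stands across the stage with its dot to the right, (335,133) in the crop, which is the quarter turn back. Now the post.

```bash
python3 -m crank '[{"offset":[0.085,0.045,0],"twist":[0,0,-3.1]},{"offset":[0.085,0.045,0],"twist":[0,0,-3.1]},{"offset":[0.085,0.045,0],"twist":[0,0,-3.1]},{"offset":[0.085,0.045,0],"twist":[0,0,-3.1]},{"offset":[0.085,0.045,0.03],"twist":[0,0,-3.1]},{"offset":[0.085,0.045,0.05],"twist":[0,0,-3.1]},{"offset":[0.085,0.045,0.065],"twist":[0,0,-3.1]},{"offset":[0.085,0.045,0.07],"twist":[0,0,-3.1]},{"offset":[0.085,0.045,0.07],"twist":[0,0,-3.1]}]'
python3 - <<'E'
from h import *
go([*S2W(-.031,0),.053],YAW)
s=get_image("side")[140:240,250:383]
cv2.imwrite("pics/p7.png",cv2.resize(s,(665,500),interpolation=2)[:,:,::-1])
E
```

```text
t: 42.7
tool_pos: [0.5692, -0.0375, 0.0548]
tool_rot: [-2.126, -2.313, 0.0]
contact_force: [0.3, -0.0, 0.2]
opening: 0.0425
grip_force: 0.0
pos [ 0.5692 -0.0375  0.0548] off [ 0.0002 -0.0008  0.0018] tw [-0.  0.  0.] q6 -0.28
```

View pics/p7.png

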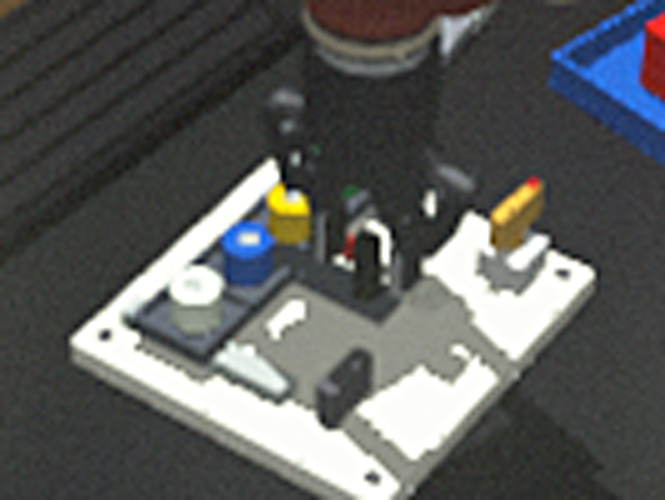

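The post (368,262 in the crop) is between the fingers. Closing.

```bash
python3 -m crank '[{"offset":[0,0,0],"twist":[0,0,0]},{"offset":[0,0,0],"twist":[0,0,0]},{"offset":[0,0,0],"twist":[0,0,0]},{"offset":[0,0,0],"twist":[0,0,0]},{"offset":[0,0,0],"twist":[0,0,0]}]' 0 30
```

```text
t: 43.38
tool_pos: [0.5679, -0.0376, 0.0559]
tool_rot: [-2.123, -2.312, 0.005]
contact_force: [-8.1, -0.8, 7.1]
opening: 0.017
grip_force: 29.6
```

```bash
python3 -m crank '[{"offset":[0,-0.004,0],"twist":[0,0,0]},{"offset":[0,-0.008,0],"twist":[0,0,0]},{"offset":[0,-0.012,0],"twist":[0,0,0]},{"offset":[0,-0.016,0],"twist":[0,0,0]},{"offset":[0,-0.02,0],"twist":[0,0,0]},{"offset":[0,-0.024,0],"twist":[0,0,0]},{"offset":[0,-0.028,0],"twist":[0,0,0]},{"offset":[0,-0.032,0],"twist":[0,0,0]},{"offset":[0,-0.036,0],"twist":[0,0,0]},{"offset":[0,-0.039,0],"twist":[0,0,0]},{"offset":[0,-0.041,0],"twist":[0,0,0]},{"offset":[0,-0.041,0],"twist":[0,0,0]},{"offset":[0,-0.041,0],"twist":[0,0,0]}]'
python3 - <<'E'
from h import *
o=get_obs();a=np.radians(YAW);print((np.array(o["tool_pos"][:2])-[.5679,-.0376])@[np.cos(a),np.sin(a)])
s=get_image("side");s1=s[150:220,280:373];t=get_image("top")[165:235,290:383]
cv2.imwrite("pics/p8.png",np.hstack([cv2.resize(x,(400,300),interpolation=2) for x in(s1,t)])[:,:,::-1])
E
```

```text
t: 45.0
tool_pos: [0.5293, -0.0408, 0.0559]
tool_rot: [2.124, 2.312, 0.003]
contact_force: [3.9, 1.8, 4.7]
opening: 0.0169
grip_force: 30.0
-0.038731887739122846
```

View pics/p8.png

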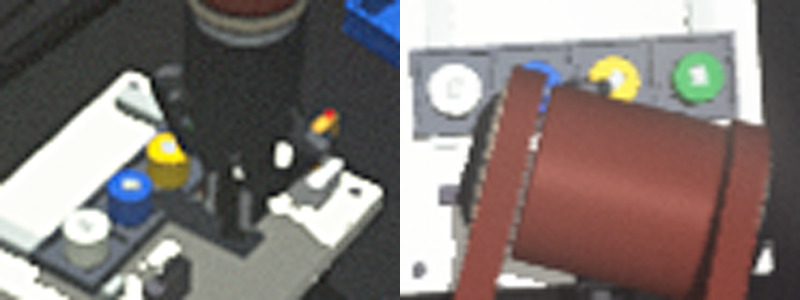

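The pointer is hidden by the arm, so I measure the carriage travel from the white mount's shift, before against now.

Run:
```python
from h import *
p=cv2.imread("pics/p4.png")[:,400:];p=cv2.resize(p,(133,100),interpolation=cv2.INTER_AREA)
now=get_image("top")[:,:,::-1]
def wc(im,box):
    h=cv2.cvtColor(np.ascontiguousarray(im),cv2.COLOR_BGR2HSV);c,l,st=cen("",(h[...,1]<60)&(h[...,2]>150),box);return c,st
c0,s0=wc(p,(25,33,40,50));c0=c0+[270,130]
c1,s1=wc(now,(296,177,311,195))
a,b=at("top",*c0,.063),at("top",*c1,.063);print(c0,c1,s0,s1,W2S(b)-W2S(a))
# gray tray-patch template between white mount and rear-left corner
tm=p[28:56,20:52];r=cv2.matchTemplate(now[150:215,280:345].copy(),tm,cv2.TM_CCOEFF_NORMED);print(cv2.minMaxLoc(r))
```

```text
[302.0083682  170.87029289] [302.55504587 185.09174312] [ 25  33  15  17 239] [296 178  15  17 218] [-0.03604332  0.00077097]
(-0.4746950566768646, 0.6463961601257324, (4, 2), (11, 23))
```

Run:
```python
from h import *
p=cv2.imread("pics/p4.png")[:,400:];p=cv2.resize(p,(133,100),interpolation=cv2.INTER_AREA).max(2).astype(float)
now=get_image("top").max(2).astype(float)
def prof(im,u0,v0):
    for u in(295,310,311):
        print(u,im[:,u-u0][max(0,155-v0):210-v0].astype(int).tolist())
prof(p,270,130);prof(now,0,0)
```

```text
295 [251, 248, 241, 235, 235, 232, 188, 138, 152, 160, 160, 159, 163, 173, 190, 181, 176, 169, 150, 158, 160, 162, 163, 164, 162, 161, 139, 181, 247, 254, 254, 254, 254, 254, 254, 254, 254, 254, 254, 254, 254, 254, 254, 254, 254, 254, 254, 254, 254, 254, 254, 254, 254, 254, 254]
310 [254, 254, 254, 254, 253, 224, 167, 143, 146, 139, 139, 140, 157, 162, 162, 163, 164, 162, 162, 163, 164, 163, 157, 157, 157, 118, 168, 246, 254, 254, 254, 254, 254, 254, 254, 254, 254, 254, 254, 254, 254, 254, 254, 254, 254, 254, 254, 254, 254, 254, 254, 252, 214, 149, 142]
311 [254, 254, 253, 254, 250, 208, 155, 126, 154, 157, 158, 158, 162, 163, 161, 162, 163, 160, 160, 163, 164, 157, 147, 148, 157, 119, 168, 246, 254, 254, 254, 254, 254, 254, 254, 254, 254, 254, 254, 254, 254, 254, 254, 254, 254, 254, 254, 254, 254, 254, 254, 253, 219, 150, 142]
295 [251, 248, 239, 233, 232, 233, 249, 250, 251, 251, 251, 251, 252, 252, 252, 252, 252, 251, 251, 251, 250, 196, 139, 160, 162, 161, 162, 160, 160, 161, 163, 162, 165, 163, 161, 160, 161, 161, 164, 161, 162, 136, 166, 253, 254, 254, 254, 254, 254, 254, 254, 254, 254, 254, 254]
310 [254, 254, 254, 254, 254, 254, 254, 254, 254, 254, 254, 254, 254, 254, 254, 254, 254, 254, 254, 254, 212, 166, 113, 157, 157, 158, 153, 151, 153, 151, 150, 163, 155, 143, 84, 73, 72, 73, 77, 76, 85, 119, 122, 127, 138, 156, 171, 126, 129, 128, 137, 148, 148, 146, 145]
311 [254, 254, 253, 254, 254, 254, 254, 254, 254, 254, 254, 254, 254, 254, 254, 254, 254, 254, 254, 254, 210, 168, 147, 148, 147, 154, 138, 140, 140, 142, 142, 164, 119, 82, 76, 74, 81, 116, 121, 150, 145, 160, 171, 168, 180, 148, 154, 148, 148, 149, 147, 145, 148, 145, 142]
```

The tray edge moved 15.1 px, which is 38.7 mm and agrees with the arm reading. Going 1 mm further, holding 1.5 s, then easing home.

```bash
python3 -m crank '[{"offset":[0,-0.001,0],"twist":[0,0,0]},{"offset":[0,-0.001,0],"twist":[0,0,0]},{"offset":[0,-0.001,0],"twist":[0,0,0]},{"offset":[0,-0.001,0],"twist":[0,0,0]},{"offset":[0,-0.001,0],"twist":[0,0,0]},{"offset":[0,-0.001,0],"twist":[0,0,0]},{"offset":[0,-0.001,0],"twist":[0,0,0]},{"offset":[0,-0.001,0],"twist":[0,0,0]},{"offset":[0,-0.001,0],"twist":[0,0,0]},{"offset":[0,-0.001,0],"twist":[0,0,0]},{"offset":[0,-0.001,0],"twist":[0,0,0]},{"offset":[0,-0.001,0],"twist":[0,0,0]}]'; python3 -m crank '[{"offset":[0,0.003,0],"twist":[0,0,0]},{"offset":[0,0.006,0],"twist":[0,0,0]},{"offset":[0,0.009,0],"twist":[0,0,0]},{"offset":[0,0.012,0],"twist":[0,0,0]},{"offset":[0,0.015,0],"twist":[0,0,0]},{"offset":[0,0.018,0],"twist":[0,0,0]},{"offset":[0,0.021,0],"twist":[0,0,0]},{"offset":[0,0.024,0],"twist":[0,0,0]},{"offset":[0,0.027,0],"twist":[0,0,0]},{"offset":[0,0.03,0],"twist":[0,0,0]},{"offset":[0,0.033,0],"twist":[0,0,0]},{"offset":[0,0.036,0],"twist":[0,0,0]},{"offset":[0,0.038,0],"twist":[0,0,0]},{"offset":[0,0.04,0],"twist":[0,0,0]},{"offset":[0,0.041,0],"twist":[0,0,0]},{"offset":[0,0.042,0],"twist":[0,0,0]},{"offset":[0,0.042,0],"twist":[0,0,0]},{"offset":[0,0.042,0],"twist":[0,0,0]}]'
```

```text
t: 46.7
tool_pos: [0.5284, -0.0409, 0.0559]
tool_rot: [2.124, 2.312, 0.003]
contact_force: [5.4, 1.7, 4.7]
opening: 0.0174
grip_force: 30.0
t: 48.95
tool_pos: [0.5678, -0.0376, 0.0558]
tool_rot: [-2.123, -2.312, 0.005]
contact_force: [-5.4, 0.3, 11.9]
opening: 0.0168
grip_force: 30.7
```

Home against the stop. Release, retreat and check.

```bash
python3 -m crank '[{"offset":[0,0,0],"twist":[0,0,0]},{"offset":[0,0,0],"twist":[0,0,0]},{"offset":[0,0,0],"twist":[0,0,0]},{"offset":[0,0,0],"twist":[0,0,0]},{"offset":[0,0,-0.02],"twist":[0,0,0]},{"offset":[0,0,-0.05],"twist":[0,0,0]},{"offset":[0,0,-0.1],"twist":[0,0,0]},{"offset":[0,0,-0.15],"twist":[0,0,0]},{"offset":[-0.06,-0.03,-0.17],"twist":[0,0,0]},{"offset":[-0.4,-0.1,-0.17],"twist":[0,0,0]},{"offset":[-0.4,-0.1,-0.17],"twist":[0,0,0]},{"offset":[-0.4,-0.1,-0.17],"twist":[0,0,0]},{"offset":[-0.4,-0.1,-0.17],"twist":[0,0,0]},{"offset":[-0.4,-0.1,-0.17],"twist":[0,0,0]},{"offset":[-0.4,-0.1,-0.17],"twist":[0,0,0]},{"offset":[-0.4,-0.1,-0.17],"twist":[0,0,0]},{"offset":[-0.4,-0.1,-0.17],"twist":[0,0,0]},{"offset":[-0.4,-0.1,-0.17],"twist":[0,0,0]}]' 0.5
python3 - <<'E'
from h import *
s=get_image("side")[130:250,250:410];t=get_image("top")[130:250,270:430]
cv2.imwrite("pics/p9.png",np.hstack([cv2.resize(x,(400,300),interpolation=2) for x in(s,t)])[:,:,::-1])
now=get_image("top").max(2);print(now[155:190,295].tolist())
m=mounts("top",(290,150,375,195))
for k in("green","blue","yellow"): print(k,W2S(at("top",*m[k][0],.064)).round(4))
E
```

```text
t: 51.2
tool_pos: [0.5038, -0.4431, 0.2254]
tool_rot: [2.123, 2.315, 0.0]
contact_force: [-0.7, 1.4, -0.2]
opening: 0.0426
grip_force: 0.0
[251, 247, 240, 232, 231, 232, 191, 136, 159, 161, 162, 163, 162, 171, 194, 176, 177, 171, 146, 164, 164, 163, 167, 167, 167, 165, 138, 180, 253, 254, 254, 254, 254, 254, 254]
green [ 0.0424 -0.0779]
blue [0.0377 0.0237]
yellow [ 0.0439 -0.0177]
```

View pics/p9.png

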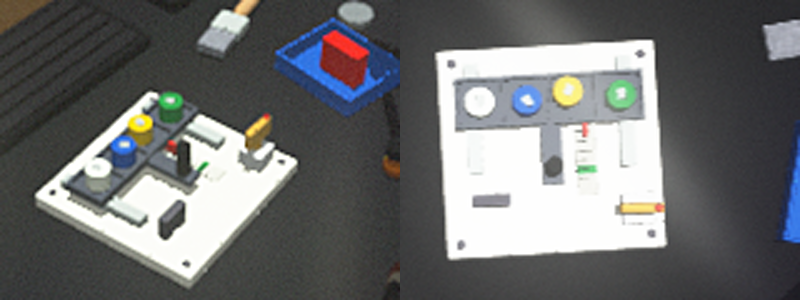

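The carriage is home: the tray edge is at the same pixel as at the start. Yellow looks shifted towards a corner of its recess, so I check that it is seated with an enlarged crop.

Run:
```python
from h import *
s=get_image("side")[160:210,270:337];t=get_image("top")[152:187,289:379]
a=cv2.resize(s,(670,500)[0:2],interpolation=2)[:300*500//500+60,:];b=cv2.resize(t,(670,260),interpolation=2)
cv2.imwrite("pics/p10.png",np.vstack([a[:340],b])[:,:,::-1])
for n,bx,z in(("side",(270,155,340,215),.055),):
    m=mounts(n,bx)
    for k in("green","blue","yellow"): print(n,k,m[k][0],m[k][1])
for k,y in(("green",-.072),("yellow",-.024),("blue",.024)): print(k,proj("side",[*S2W(.0375,y),.0525]).round(1))
```

```text
side green [317.7 172.3] [10 12 84]
side blue [298.9 190.1] [11 13 99]
side yellow [305.8 181. ] [10 13 91]
green [318.  172.1]
yellow [308.7 180.8]
blue [299.1 189.8]
```

View pics/p10.png

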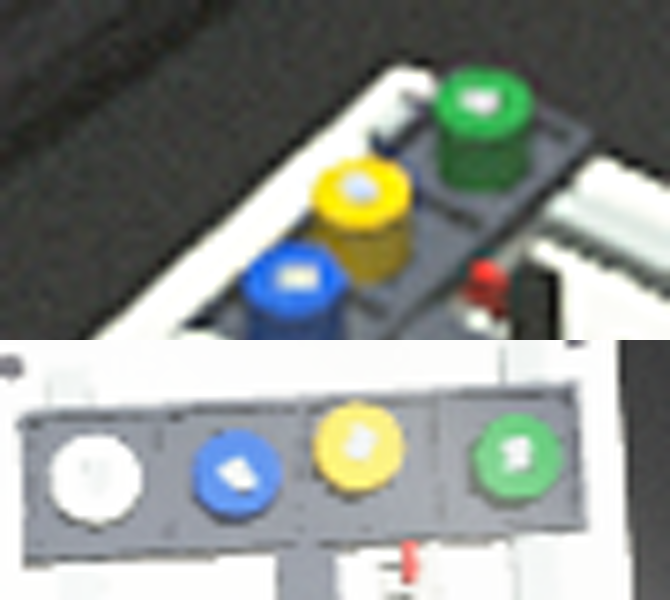

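Yellow has slid to the rear-left corner of recess 1. Its side-view row matches the floor height, 0.2 px off against about 2 px if it were propped on the wall, and it stands upright within tolerance. Handing in.

```bash
python3 -c "
from station import *
print(finish_job())"
```

```text
the job is handed in; nothing more can be done
None
```

I handed the job in at about 51 s with every step done in order, but the judge returned no verdict. The one thing out of place is the yellow mount, which slid to a corner of its recess but still looks upright on the floor.

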